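# Try the tool box lid, free its slide catch if it holds, and hold the lid open

### The job

Tug the lid of the grey tool box gently up by its bar handle, before touching the slide catch, to find out whether the catch is holding it. If it holds, do not force it: slide the catch free. Then raise the lid by its handle to about 45 degrees and finish still holding it there by the handle, leaving the other things on the bench undisturbed.

Things in the scene. Friction and masses are not known exactly. Their poses are not given: they have to be found in the camera images.
- toolbox: Grey steel tool box fixed to the bench, 240 (x) x 300 (y) x 106 mm high, origin at the centre of its underside; its -x side is the front and faces the robot to within 0.35 rad of yaw. Along the front runs a fixed flat ledge 50 mm deep, top 106 mm above the bench, that carries the slide catch. The rest of the top is the lid, level with the ledge when shut.
- lid (a joint): Lid angle in rad: 0 shut, grows as its front rises, stop at 1.3. The lid (187 x 300 x 6 mm, 0.3 to 0.7 kg) turns freely about its far edge and falls shut when let go; lifting the handle takes 2 to 6 N. With the catch engaged the handle rises only about 4 mm (0.025 rad) before the lid is held; if it rises 10 mm it is free.
- hinge (a point): Middle of the lid's hinge line, at the far top edge of the box, 120 mm behind the box's middle and 100 mm above the bench; the line runs along the box's y axis.
- handle (a point): Centre of the lid's bar handle: round steel bar 12 mm thick along the box's y axis, 88 mm free between its two posts, axis 45 mm above the lid (151 mm above the bench when shut). With the lid shut it lies 150 mm in front of the hinge line, 51 mm above it, 40 mm to the box's +y side, so it first moves 1 mm towards the hinge per 3 mm up. It can turn between fingers pinching it from above.
- catch_knob (a point): Centre of the catch's knob: dark steel post 16 x 16 mm, 40 mm tall, on the front ledge 95 mm in front of the box's middle (centre 126 mm above the bench). Slides along the box's y axis from 60 mm (engaged) to 90 mm (free) on the -y side of the box's middle; needs 3 to 5 N, stays where left, frees the lid near mid-travel, starts anywhere between.
- spray_can: Upright can, 52 mm across, 170 mm tall, beside the box on its +y side: leave alone. Origin at the centre of its underside.
- hammer: Hammer lying on the bench, about along the box's x axis, on the box's -y side: leave alone.

How it is judged:
By the outcome, as a careful person would: the job done as asked, in the order asked, and still so for the second after the job is handed in, while the arm keeps its last pose, push and grip.
It also fails if it takes over 61 s, if anything falls off the work surface, if the arm or the gripper's body presses on something with over 40 N, if the wrist force passes 120 N, or if a joint passes its speed limit or range.

### The arm

A 6-joint arm with a two-finger parallel gripper is mounted at the origin on the work surface. World frame = base frame: x ahead of the robot, y to its left, z up, the work surface at z = 0. Lengths are in mm, angles in degrees, forces in N, time in s.
With the tool pointing down it reaches from about 300 to 850 mm from the base axis. Payload 4.2 kg.
Tool frame: the origin (TCP) lies at the very end of the fingers, on their centre line; the grasp point (between the pads) lies 19 mm behind it; z points along the fingers, y is the line along which they close (so a half turn about z gives the same grasp; the last joint's range is limited). The gripper opens to 91 mm and grips with 3 to 60 N. Pads are 32 mm wide; open, the fingers measure 118 mm over their backs; the gripper's body (76 mm by 178 mm) begins 60 mm behind the grasp point.
Start: joints at [63.369, 18.312, 89.639, -0, 72.044, -1.146], TCP at [247.415, 519.069, 181.476] pointing down, gripper open.
Joint ranges: [-177.97, 177.97], [-48.28, 115.42], [12.27, 149.76], [-77.06, 257.06], [2.81, 150.46], [-146.56, 146.56]. Speed limits (degrees/s): [147.25, 147.25, 180, 180, 180, 180].

### API

Orientations are given as [roll, pitch, yaw] about the fixed x, y, z axes, in that order (R = Rz(yaw) Ry(pitch) Rx(roll)).
In Python, from workcell import env, eyes gives the robot as it stands.
- The arm moves only by the tool send_rows, never from a script. Its argument "targets" is text: rows parted by semicolons, each of 7 numbers parted by spaces: the shift along the tool's x, y, z in m, then the turn, a rotation vector about the tool's x, y, z in degrees, then the opening in per cent of the stroke, from 0 (shut) to 100 (fully open). A call has 1 to 12 rows; each row is the pose to reach, as a shift and turn from the pose commanded when the call began, along the tool's axes at that moment; what a row does not reach only later rows make up. A row lasts 1/12 s, in which the tool goes at most 41.7 mm and 7.16 degrees, less where a joint would pass 70% of its speed; a pose out of reach is approached as far as the arm can. A call with a gripper value outside its range is refused whole. The fingers move at their own pace and stop on an object; "grip_force" is the grip in N (left out, the last holds). Time passes only in rows, so rows that repeat a pose let the fingers close. It gives the time, the measured TCP pose, the force, the opening and the grip force at its end, in the units of the state.
- env.state(): the state, without advancing time (a new reading comes with each control period).
- eyes.grab_frame(name): name is "scene" or "side" or "wrist"; returns a dict with "image" (384x512x3 uint8, blue, green, red), "fovy" (degrees; the focal length in pixels is half the picture's height over the tangent of half this angle, whatever the lens; pixels are square), "cx", "cy" (the principal point, pixels), "eye" and "attitude" of the camera in the world. Camera axes: x right, y up, looking along -z (the intrinsics and any distortion apply to the point x, -y, -z); pixel columns grow to the right and rows downward; lengths in mm; the calibration is good to about 2 mm. A picture is of the moment at which its call begins. There is no depth.
- env.job_done(): hands the job in; it is judged then, once.
The state is a dict: "time_s": time; "qpos": joint angles; "qvel": joint speeds; "effort": joint torques, N m; "ee_pos": TCP position; "ee_rot": TCP orientation; "force": force on the tool from outside, world axes, zero at the start; "torque": the same for the moment, N m; "gripper_width": finger opening in mm; "gripper_force": force on a finger pad.
Only numpy, scipy, OpenCV 4.12 (cv2) and the standard library are available. Lean on these libraries where they do the work, as an engineer would, in place of code of your own. Each camera call takes 0.05 s, during which the arm holds its last target. There are 200 camera calls.

## Working session

There is one attempt and no reset: what is moved stays moved. The work goes in short steps, Python scripts to look and compute and a tool call to move; the robot and the scene stay as the last step left them, time stands still between calls to the robot, and variables do not carry over. Pictures are saved under pics/ and viewed, at most 10 in all, crops included, and the job is handed in when it is done.

Besides the shell and the picture viewer there is one more tool, called after "Request:" as name(argument=value, ...), one argument or row to a line, values as JSON. send_rows: Moves the arm, as the interface text tells. Its arguments: {"type":"object","properties":{"targets":{"type":"string"},"grip_force":{"type":"number"}},"required":["targets"]}

```bash
mkdir -p pics; ls
python3 - <<'E'
from workcell import env, eyes
import cv2, json
s=env.state(); print(s)
for n in ("scene","side"):
    f=eyes.grab_frame(n); cv2.imwrite(f"pics/{n}0.png",f["image"]); print(n,{k:v for k,v in f.items() if k!="image"})
E
```

```text
pics
{'time_s': 0.0, 'qpos': array([ 6.33679737e+01,  1.83515621e+01,  8.97064988e+01, -1.15471963e-03,
        7.20427489e+01, -1.14740508e+00]), 'qvel': array([ 0.03963781,  0.13415612, -0.07199686, -0.02505829,  0.05448   ,
       -0.01602998]), 'effort': array([ 7.81135914e-04, -4.12463021e+01, -2.31976354e+01,  7.28213880e-02,
        4.56585386e-02, -1.35243058e-04]), 'ee_pos': array([247.17347144, 518.54473704, 180.62048703]), 'ee_rot': array([-1.79899188e+02, -9.21060296e-04,  1.54515735e+02]), 'force': array([0.46160118, 0.3227826 , 0.8267931 ]), 'torque': array([ 0.05646056, -0.02945343,  0.03273587]), 'gripper_force': 0.0, 'gripper_width': 91.44809162827053}
scene {'fovy': 45.085653803818346, 'cx': 249.22069499502308, 'cy': 185.14871883464392, 'eye': array([1004.65435845,  658.22892497,  969.71348734]), 'attitude': array([ 41.19930802,  -0.56255169, 148.64895952])}
side {'fovy': 56.4803869217618, 'cx': 257.4062732521667, 'cy': 195.6626130875835, 'eye': array([  -8.62357461, -363.60313531,  623.28512919]), 'attitude': array([ 55.19502526,  -0.65238405, -58.96833362])}
```

View pics/scene0.png

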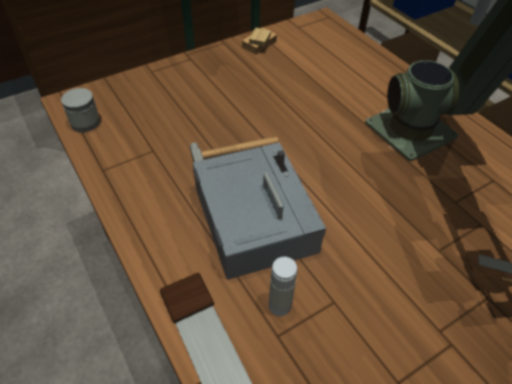

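View pics/side0.png

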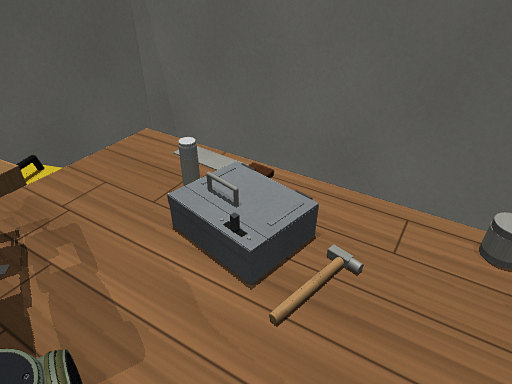

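Run:
```python
import cv2
a=cv2.imread("pics/scene0.png")[130:330,180:340]; b=cv2.imread("pics/side0.png")[130:290,150:330]
a=cv2.resize(a,None,fx=3,fy=3,interpolation=cv2.INTER_CUBIC);b=cv2.resize(b,None,fx=3.5,fy=3.5,interpolation=cv2.INTER_CUBIC)
cv2.imwrite("pics/sc.png",a);cv2.imwrite("pics/sd.png",b)
```

```text
(no output)
```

View pics/sc.png

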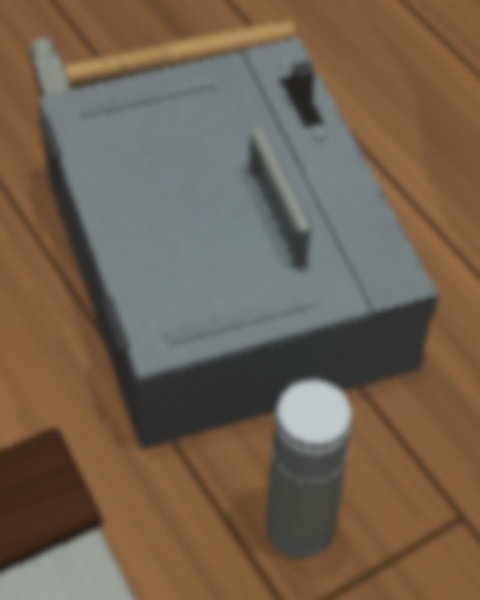

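View pics/sd.png

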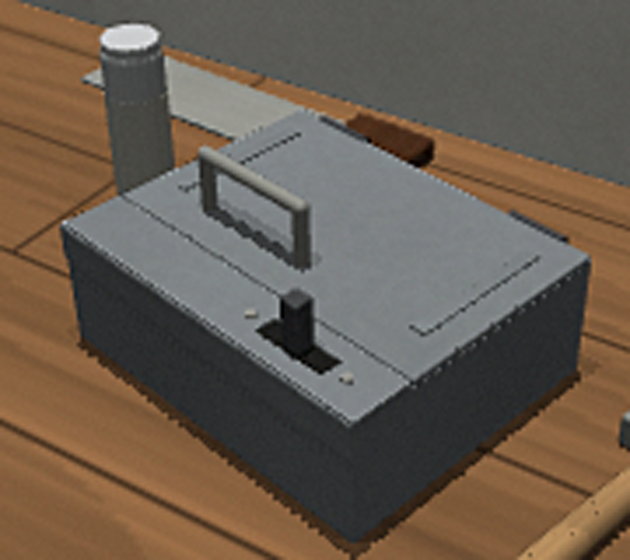

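```bash
cat > h.py <<'E'
import numpy as np
from scipy.spatial.transform import Rotation as R
from scipy.optimize import least_squares
C={"scene":(45.085653803818346,249.22069499502308,185.14871883464392,[1004.65435845,658.22892497,969.71348734],[41.19930802,-0.56255169,148.64895952]),
"side":(56.4803869217618,257.4062732521667,195.6626130875835,[-8.62357461,-363.60313531,623.28512919],[55.19502526,-0.65238405,-58.96833362])}
def proj(P,fovy,cx,cy,eye,att,k=0,H=384):
    p=(np.atleast_2d(P)-eye)@R.from_euler("xyz",att,degrees=True).as_matrix()
    f=H/2/np.tan(np.radians(fovy)/2); x=p[:,0]/-p[:,2]; y=-p[:,1]/-p[:,2]; d=1+k*(x*x+y*y)
    return np.c_[cx+f*x*d,cy+f*y*d]
def b2w(B,q):
    return np.atleast_2d(B)@R.from_euler("z",q[2]).as_matrix().T+[q[0],q[1],0]
E
python3 - <<'E'
from h import *
T=106
FP,BP,BM,FM=[-120,150,T],[120,150,T],[120,-150,T],[-120,-150,T]
g=lambda p:[p[0],p[1],0]
o={"scene":([FP,BP,BM,FM,g(FP),g(BP)],[[325.7,229],[226,256.7],[194,162.3],[280,142.7],[320,253.3],[229,279]]),
"side":([FM,FP,BP,BM,g(FM),g(FP),g(BM)],[[250,251.4],[168,194.3],[237.1,161.4],[318,204.9],[252,288],[172.9,228.6],[315.1,238]])}
h={"scene":[273.7,190.3],"side":[222.6,181.1]}; kn={"scene":[280.3,153.3],"side":[234.9,215.1]}; can={"scene":[284.7,266.7],"side":[187.1,140.9]}
def res(v,sep=False):
    r=[]
    for i,n in enumerate(o):
        P=b2w(o[n][0],v[:3]); r.append((proj(P,*C[n],k=v[3+i])-o[n][1]).ravel())
        r.append((proj(b2w([-30,40,154],v),*C[n],k=v[3+i])-h[n]).ravel())
        r.append((proj(b2w([-95,-v[5],146],v),*C[n],k=v[3+i])-kn[n]).ravel())
        r.append((proj([v[6],v[7],170],*C[n],k=v[3+i])-can[n]).ravel())
    return np.concatenate(r)
s=least_squares(res,[500,0,0,0,0,75,500,250],x_scale=[100,100,.1,.1,.1,10,100,100],loss="soft_l1")
print(s.x.round(3),np.degrees(s.x[2])); print(res(s.x).reshape(-1,2).round(1).tolist())
q=s.x; print("handle",b2w([-30,40,151],q),"knob",b2w([-95,-q[5],126],q),"hinge",b2w([120,0,100],q))
E
```

```text
[ 6.02199e+02  4.26790e+01 -2.29000e-01  1.74000e-01 -7.60000e-02
  7.62750e+01  6.84836e+02  2.83369e+02] -13.098565482524204
[[0.3, -2.0], [-0.6, -2.5], [-1.1, -1.9], [-0.5, -1.6], [0.3, -0.8], [-2.4, 0.1], [-0.3, -2.5], [1.2, -2.5], [-0.0, -0.3], [0.2, -0.3], [-0.6, -1.0], [-1.1, -0.6], [0.8, -1.8], [-1.8, -2.6], [-0.3, -3.3], [-0.7, -2.5], [-1.2, -0.7], [-0.6, 0.1], [-0.2, -0.8]]
handle [[582.04506399  88.43660461 151.        ]] knob [[492.38525755 -10.08216485 126.        ]] hinge [[719.07723337  15.48330066 100.        ]]
```

Request:
send_rows(
  targets="0 0 -0.04 0 0 5 100; -0.035 -0.02 -0.08 0 0 12 100; -0.07 -0.035 -0.1 0 0 19 100; -0.105 -0.053 -0.118 0 0 26 100; -0.14 -0.07 -0.118 0 0 32 100; -0.175 -0.088 -0.118 0 0 38 100; -0.21 -0.106 -0.118 0 0 44 100; -0.245 -0.123 -0.118 0 0 50 100; -0.28 -0.141 -0.118 0 0 56 100; -0.315 -0.158 -0.118 0 0 62 100; -0.35 -0.176 -0.118 0 0 68 100; -0.385 -0.194 -0.118 0 0 74.6 100",
)

```text
time_s: 1.1
ee_pos: [512.2, 176.2, 299.1]
ee_rot: [-180.0, 0.0, 79.6]
force: [0.4, 0.2, -0.7]
gripper_width: 91.2
gripper_force: 0.0
```

Request:
send_rows(
  targets="-0.025 0.028 0 0 0 1 100; -0.05 0.056 0 0 0 2 100; -0.077 0.085 0 0 0 3 100; -0.077 0.085 0 0 0 3 100; -0.077 0.085 0 0 0 3 100",
)

```text
time_s: 1.52
ee_pos: [582.2, 86.0, 298.2]
ee_rot: [-179.9, 0.0, 76.7]
force: [0.1, 0.4, 1.3]
gripper_width: 91.3
gripper_force: 0.0
```

Run:
```python
from workcell import env, eyes
import cv2
s=env.state(); print(s["ee_pos"],s["ee_rot"],s["qpos"])
f=eyes.grab_frame("wrist"); cv2.imwrite("pics/w1.png",f["image"]); print({k:v for k,v in f.items() if k!="image"})
```

```text
[582.18872672  85.97611204 298.20160749] [-1.79873477e+02  2.32270044e-02  7.67252206e+01] [7.26671033e+00 1.70317401e+01 7.49744321e+01 2.26571933e-02
 8.81204567e+01 2.05407472e+01]
{'fovy': 66.19968681591372, 'cx': 256.15026903544526, 'cy': 187.67178123499176, 'eye': array([599.81631479, 162.39975424, 501.40448957]), 'attitude': array([-16.27353165,   0.1563712 , -13.30056151])}
```

View pics/w1.png

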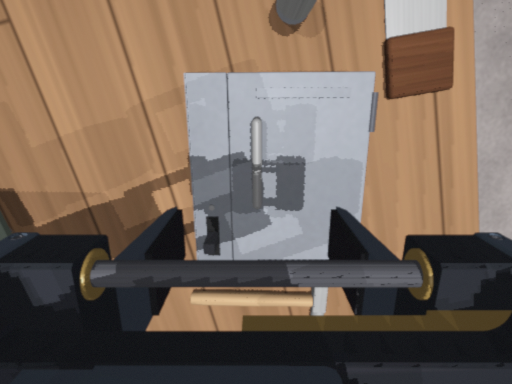

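Run:
```python
from h import *
W=(66.19968681591372,256.15026903544526,187.67178123499176,[599.81631479,162.39975424,501.40448957],[-16.27353165,0.1563712,-13.30056151])
P=[[-120,150,106],[120,150,106],[-70,150,106],[-30,84,154],[-30,-4,154],[-30,40,154]]
ob=np.array([[186,73],[374,72],[227.5,73],[257,122],[258.5,206],[257.5,164]])
q=[602.2,42.7,-.229]
print(proj(b2w(P,q),*W).round(1).tolist())
s=least_squares(lambda v:(proj(b2w(P,v[:3]),*W,k=v[3])-ob).ravel(),q+[0],x_scale=[100,100,.1,.1],loss="soft_l1")
print(s.x,np.degrees(s.x[2]),s.fun.reshape(-1,2).round(1).tolist())
for k in (-.15,0): print(k,least_squares(lambda v:(proj(b2w(P,v[:3]),*W,k=k)-ob).ravel(),q,x_scale=[100,100,.1]).x)
print(b2w([-30,40,151],s.x))
```

```text
[[184.9, 73.8], [376.1, 73.1], [224.7, 73.6], [256.6, 130.4], [256.8, 202.0], [256.7, 167.4]]
[ 6.04735452e+02  4.61822214e+01 -2.22010995e-01 -7.78682324e-02] -12.720293038516212 [[0.5, 0.1], [-0.1, 0.0], [-2.0, -0.8], [0.5, 5.3], [-0.3, -6.9], [0.4, 0.4]]
-0.15 [ 6.05556729e+02  4.71515997e+01 -2.20459289e-01]
0 [ 6.03817628e+02  4.45744903e+01 -2.26676806e-01]
[[584.27942171  91.80623731 151.        ]]
```

Request:
send_rows(
  targets="0.004 0 0.03 0 0 0 100; 0.004 0 0.06 0 0 0 100; 0.004 0 0.09 0 0 0 100; 0.004 0 0.12 0 0 0 100; 0.004 0 0.145 0 0 0 100; 0.004 0 0.16 0 0 0 100; 0.004 0 0.166 0 0 0 60; 0.004 0 0.166 0 0 0 40; 0.004 0 0.166 0 0 0 40; 0.004 0 0.166 0 0 0 40",
  grip_force=12,
)

```text
time_s: 2.4
ee_pos: [583.5, 92.2, 135.2]
ee_rot: [179.8, -0.1, 77.0]
force: [-0.5, 0.7, -0.0]
gripper_width: 67.4
gripper_force: 0.0
```

Request:
send_rows(
  targets="0 0 0 0 0 0 25; 0 0 0 0 0 0 15; 0 0 0 0 0 0 5; 0 0 0 0 0 0 5; 0 0 0 0 0 0 5; 0 0 0 0 0 0 5",
  grip_force=12,
)

```text
time_s: 2.9
ee_pos: [582.6, 91.4, 133.5]
ee_rot: [180.0, -0.0, 76.9]
force: [-1.1, 0.2, -0.8]
gripper_width: 28.1
gripper_force: 0.0
```

Request:
send_rows(
  targets="0 0 0 0 0 0 0; 0 0 0 0 0 0 0; 0 0 0 0 0 0 0; 0 0 0 0 0 0 0; 0 0 0 0 0 0 0; 0 0 0 0 0 0 0",
  grip_force=12,
)

```text
time_s: 3.4
ee_pos: [582.6, 91.5, 133.4]
ee_rot: [-180.0, -0.0, 76.9]
force: [-0.5, -0.2, -0.6]
gripper_width: 0.5
gripper_force: 0.0
```

Run:
```python
from workcell import env, eyes
import cv2, numpy as np
s=env.state(); print(s["ee_pos"],s["ee_rot"],s["gripper_width"])
a=eyes.grab_frame("wrist"); b=eyes.grab_frame("side"); c=eyes.grab_frame("scene")
print({k:v for k,v in a.items() if k!="image"})
for n,f in zip("wsc",(a,b,c)): cv2.imwrite(f"pics/{n}2.png",f["image"])
A=cv2.resize(a["image"],(400,300)); B=cv2.resize(b["image"][110:290,140:340],(400,360)); D=cv2.resize(c["image"][100:280,160:360],(400,360))
m=np.zeros((600,800,3),np.uint8); m[:300,:400]=A; m[:360,400:]=B; m[300:,:400]=D[:300]
cv2.imwrite("pics/m2.png",m)
```

```text
[582.58631081  91.49673446 133.44651942] [-1.79999466e+02 -4.35426968e-03  7.69153751e+01] 0.4908995605512113
{'fovy': 66.19968681591372, 'cx': 256.15026903544526, 'cy': 187.67178123499176, 'eye': array([599.49775427, 167.99186418, 336.69777828]), 'attitude': array([-16.24201934,   0.02982717, -13.11097794])}
```

View pics/m2.png

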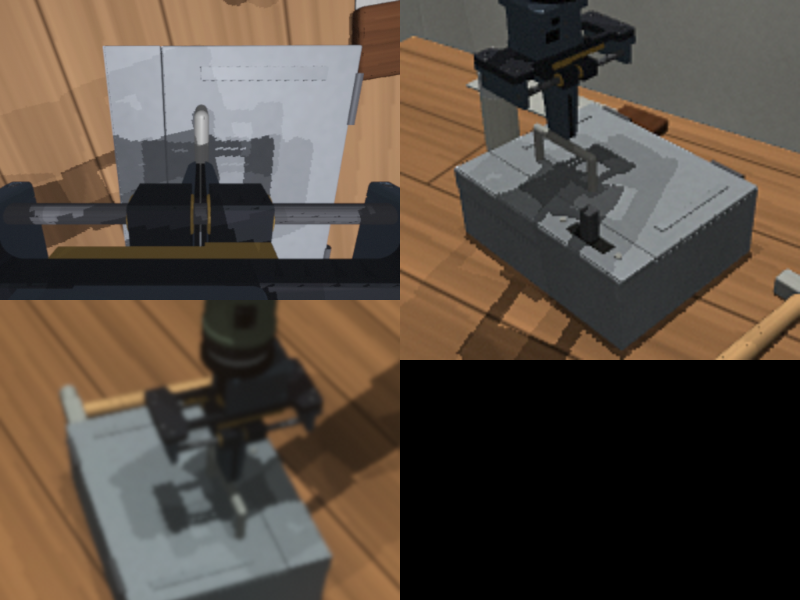

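Run:
```python
from h import *
for n,(x0,y0,s,oy) in {"side":(140,110,2,0),"scene":(160,100,2,300)}.items():
    for z in (133,157,180): print(n,z,(proj([582.6,91.5,z],*C[n])[0]-[x0,y0])*s+[400 if n=="side" else 0,oy])
W=(66.19968681591372,256.15026903544526,187.67178123499176,[599.49775427,167.99186418,336.69777828],[-16.24201934,0.02982717,-13.11097794])
print("wrist",[(proj([582.6,91.5,z],*W)*400/512).round().tolist() for z in (133,157)])
```

```text
side 133 [561.72702395 154.15234589]
side 157 [560.80531585 137.76758337]
side 180 [559.89449433 121.57634633]
scene 133 [226.96759455 489.03028442]
scene 157 [227.98512532 475.74638061]
scene 180 [228.99284892 462.59050985]
wrist [[[201.0, 166.0]], [[201.0, 176.0]]]
```

Run:
```python
import cv2, numpy as np
b=cv2.imread("pics/s2.png")[140:220,180:260]; a=cv2.imread("pics/w2.png")[120:250,190:320]; c=cv2.imread("pics/c2.png")[140:220,240:320]
m=np.zeros((600,800,3),np.uint8)
m[:400,:400]=cv2.resize(b,(400,400),interpolation=cv2.INTER_CUBIC); m[:400,400:]=cv2.resize(a,(400,400),interpolation=cv2.INTER_CUBIC)
m[400:,:200]=cv2.resize(c,(200,200))
m=cv2.convertScaleAbs(m,alpha=1.5,beta=20)
cv2.imwrite("pics/m3.png",m)
```

```text
(no output)
```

View pics/m3.png

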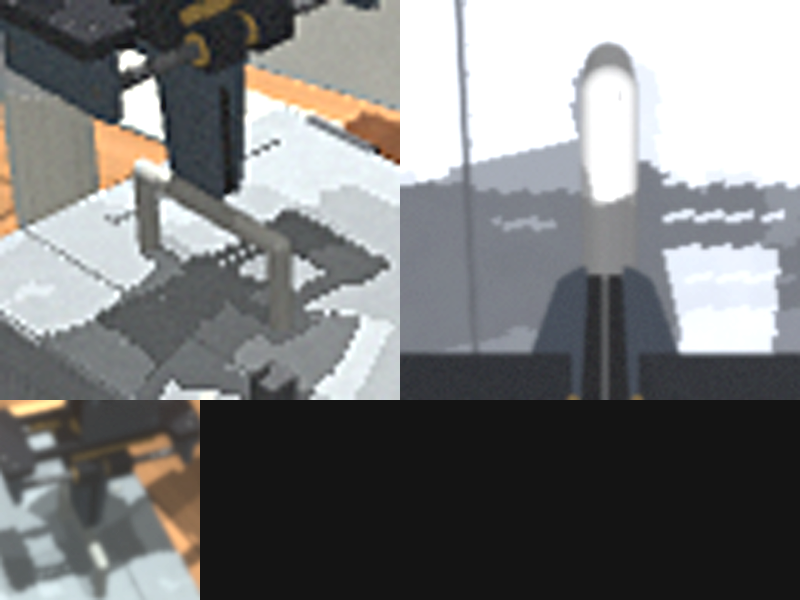

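Run:
```python
from h import *
W=(66.19968681591372,256.15026903544526,187.67178123499176,[599.49775427,167.99186418,336.69777828],[-16.24201934,0.02982717,-13.11097794])
t=np.array([582.6,91.5,0]); u=np.array([.227,.974,0])
for z in (133,145,157,170,180): print(z,"side",proj(t-16*u+[0,0,z],*C["side"])[0].round(1),"wrist",proj(t+16*u+[0,0,z],*W)[0].round(1))
print("bar side",proj(b2w([[-30,84,151],[-30,-4,151]],[603.5,44.5,-.225]),*C["side"]),"obs ~(210,175)-(235,187)")
```

```text
133 side [225.2 189.6] wrist [257.5 191.6]
145 side [225.  185.5] wrist [257.6 196.8]
157 side [224.8 181.4] wrist [257.7 202.5]
170 side [224.5 176.8] wrist [257.8 209.6]
180 side [224.4 173.2] wrist [257.9 215.8]
bar side [[209.54007139 174.38548931]
 [233.32220085 188.00212498]] obs ~(210,175)-(235,187)
```

The shut fingers end about 30 mm higher than the reported TCP, just above the bar, so the grasp missed. I'll feel for the bar's top with a slow descent to measure the finger length.

Request:
send_rows(
  targets="0 0 0.001 0 0 0 0; 0 0 0.002 0 0 0 0; 0 0 0.003 0 0 0 0; 0 0 0.004 0 0 0 0; 0 0 0.004 0 0 0 0",
)

```text
time_s: 3.97
ee_pos: [582.4, 91.4, 129.1]
ee_rot: [-180.0, 0.0, 76.9]
force: [-0.6, 1.1, -0.6]
gripper_width: 0.4
gripper_force: 0.0
```

Request:
send_rows(
  targets="0 0 0.001 0 0 0 0; 0 0 0.002 0 0 0 0; 0 0 0.003 0 0 0 0; 0 0 0.003 0 0 0 0",
)

```text
time_s: 4.3
ee_pos: [582.4, 91.5, 126.2]
ee_rot: [-180.0, 0.0, 76.9]
force: [-0.5, -1.4, -0.3]
gripper_width: 0.6
gripper_force: 0.0
```

Request:
send_rows(
  targets="0 0 0.001 0 0 0 0; 0 0 0.002 0 0 0 0; 0 0 0.003 0 0 0 0; 0 0 0.003 0 0 0 0",
)

```text
time_s: 4.63
ee_pos: [582.8, 91.5, 124.6]
ee_rot: [179.9, -0.0, 76.9]
force: [-1.2, -0.2, 5.7]
gripper_width: 0.6
gripper_force: 2.9
```

Request:
send_rows(
  targets="0 0 -0.01 0 0 0 70; 0 0 -0.012 0 0 0 70; 0 0 -0.012 0 0 0 70; 0 0 -0.012 0 0 0 70; 0 0 -0.012 0 0 0 70; 0 0 -0.012 0 0 0 70; 0 0 -0.012 0 0 0 70; 0 0 -0.012 0 0 0 70",
)

```text
time_s: 5.3
ee_pos: [582.4, 91.5, 135.2]
ee_rot: [-180.0, 0.0, 76.9]
force: [-0.6, 0.6, -0.2]
gripper_width: 50.9
gripper_force: 0.0
```

Request:
send_rows(
  targets="0 0 0.01 0 0 0 70; 0 0 0.02 0 0 0 70; 0 0 0.028 0 0 0 70; 0 0 0.032 0 0 0 70; 0 0 0.035 0 0 0 70; 0 0 0.035 0 0 0 70",
)

```text
time_s: 5.8
ee_pos: [582.0, 91.4, 99.4]
ee_rot: [-179.9, 0.0, 76.9]
force: [0.1, 1.2, 0.7]
gripper_width: 63.6
gripper_force: 0.0
```

Request:
send_rows(
  targets="0 0 0 0 0 0 0; 0 0 0 0 0 0 0; 0 0 0 0 0 0 0; 0 0 0 0 0 0 0; 0 0 0 0 0 0 0; 0 0 0 0 0 0 0; 0 0 0 0 0 0 0; 0 0 0 0 0 0 0; 0 0 0 0 0 0 0; 0 0 0 0 0 0 0",
  grip_force=12,
)

```text
time_s: 6.63
ee_pos: [583.7, 91.3, 100.6]
ee_rot: [179.9, -0.0, 76.9]
force: [3.5, -1.7, -2.3]
gripper_width: 11.5
gripper_force: 12.0
```

Request:
send_rows(
  targets="0 0.001 -0.001 0 0 0 0; 0 0.001 -0.002 0 0 0 0; 0 0.002 -0.003 0 0 0 0; 0 0.002 -0.004 0 0 0 0; 0 0.0025 -0.005 0 0 0 0; 0 0.0025 -0.005 0 0 0 0",
  grip_force=20,
)

```text
time_s: 7.13
ee_pos: [585.2, 90.9, 105.5]
ee_rot: [180.0, -0.0, 76.9]
force: [4.2, -1.6, -5.1]
gripper_width: 11.4
gripper_force: 20.0
```

Request:
send_rows(
  targets="0 0 -0.001 0 0 0 0; 0 0.001 -0.002 0 0 0 0; 0 0.001 -0.003 0 0 0 0; 0 0.001 -0.003 0 0 0 0",
)

```text
time_s: 7.47
ee_pos: [586.5, 90.6, 108.6]
ee_rot: [179.9, -0.0, 76.9]
force: [4.6, -1.2, -5.4]
gripper_width: 11.6
gripper_force: 20.0
```

Request:
send_rows(
  targets="0 0 -0.001 0 0 0 0; 0 0.001 -0.002 0 0 0 0; 0 0.001 -0.003 0 0 0 0; 0 0.001 -0.004 0 0 0 0; 0 0.001 -0.004 0 0 0 0",
)

```text
time_s: 7.88
ee_pos: [588.1, 90.2, 112.7]
ee_rot: [179.9, -0.0, 76.9]
force: [6.8, -2.1, -6.5]
gripper_width: 11.4
gripper_force: 20.0
```

The handle rose 12 mm with only lid-weight load, so the catch isn't holding it and I can leave it alone. I'll raise the lid along its arc, checking partway.

Request:
send_rows(
  targets="0 0.004 -0.007 0 0 0 0; 0 0.008 -0.013 0 0 0 0; 0 0.0115 -0.019 0 0 0 0; 0 0.015 -0.025 0 0 0 0; 0 0.019 -0.0305 0 0 0 0; 0 0.0235 -0.036 0 0 0 0; 0 0.0235 -0.036 0 0 0 0; 0 0.0235 -0.036 0 0 0 0",
)

```text
time_s: 8.55
ee_pos: [608.5, 85.6, 149.6]
ee_rot: [-179.8, -0.0, 76.9]
force: [-5.7, 2.6, 1.0]
gripper_width: 11.6
gripper_force: 20.0
```

Run:
```python
from workcell import env, eyes
import cv2, numpy as np
a=eyes.grab_frame("side")["image"]; b=eyes.grab_frame("scene")["image"]
m=np.hstack([cv2.resize(a[90:290,140:340],(400,400)),cv2.resize(b[90:290,160:360],(400,400))])
cv2.imwrite("pics/m4.png",m); s=env.state(); print(s["ee_pos"],s["force"])
```

```text
[608.26169536  85.60630784 149.33383291] [-5.21068305  2.14308233  1.15226019]
```

View pics/m4.png

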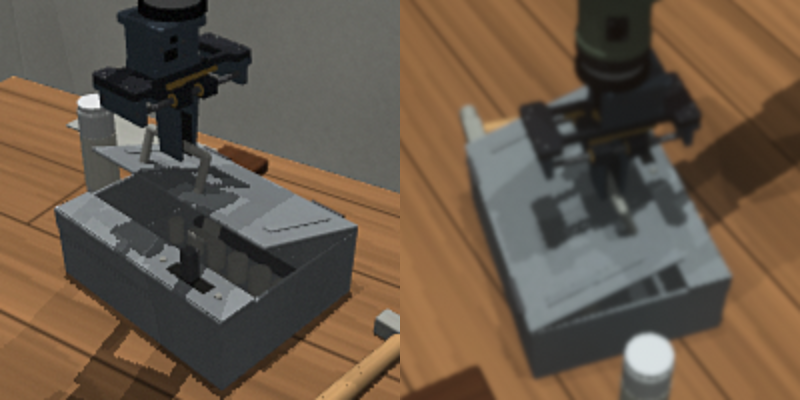

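Request:
send_rows(
  targets="0 0.0035 -0.0053 0 0 0 0; 0 0.008 -0.0104 0 0 0 0; 0 0.0128 -0.0153 0 0 0 0; 0 0.018 -0.02 0 0 0 0; 0 0.0232 -0.0244 0 0 0 0; 0 0.0287 -0.0286 0 0 0 0; 0 0.0287 -0.0286 0 0 0 0; 0 0.0287 -0.0286 0 0 0 0",
)

```text
time_s: 9.32
ee_pos: [637.4, 79.0, 179.7]
ee_rot: [-180.0, -0.1, 76.9]
force: [-7.4, 2.2, 5.9]
gripper_width: 11.3
gripper_force: 20.0
```

Request:
send_rows(
  targets="0 0.0025 -0.0025 0 0 0 0; 0 0.005 -0.0047 0 0 0 0; 0 0.0078 -0.0068 0 0 0 0; 0 0.0107 -0.0088 0 0 0 0; 0 0.0135 -0.0106 0 0 0 0; 0 0.0165 -0.0124 0 0 0 0; 0 0.0195 -0.0141 0 0 0 0; 0 0.0225 -0.0158 0 0 0 0; 0 0.0225 -0.0158 0 0 0 0; 0 0.0225 -0.0158 0 0 0 0; 0 0.0225 -0.0158 0 0 0 0",
)

```text
time_s: 10.23
ee_pos: [659.8, 73.8, 194.9]
ee_rot: [179.9, -0.1, 76.9]
force: [-5.0, 1.6, 5.3]
gripper_width: 11.5
gripper_force: 20.0
```

Run:
```python
from workcell import env, eyes
import cv2, numpy as np
a=eyes.grab_frame("side")["image"]; b=eyes.grab_frame("scene")["image"]
m=np.hstack([cv2.resize(a[70:270,140:340],(400,400)),cv2.resize(b[90:290,160:360],(400,400))])
cv2.imwrite("pics/m5.png",m); s=env.state(); print(s["ee_pos"],s["force"],s["gripper_width"])
```

```text
[659.78277629  73.81710829 194.893976  ] [-5.87146905  2.03306109  4.68671044] 11.61171971304707
```

View pics/m5.png

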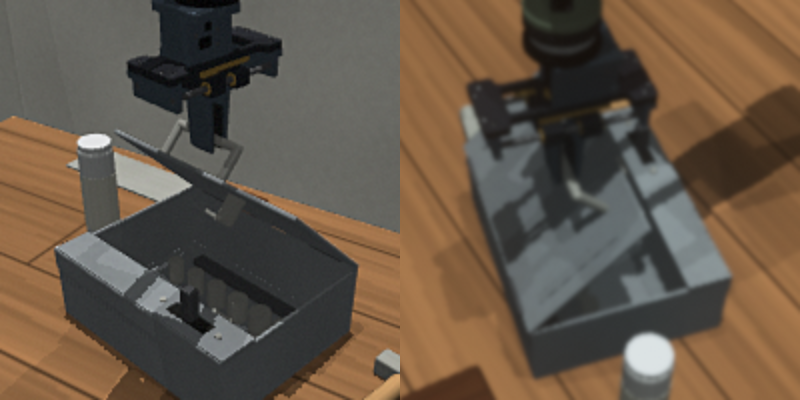

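Run:
```python
from h import *
for d in (38,42,45,48,52):
    t=np.radians(d); print(d,proj(b2w([120-187*np.cos(t)+6*np.sin(t),150,100+187*np.sin(t)+6*np.cos(t)],[603.5,44.5,-.225]),*C["side"])[0])
```

```text
38 [192.88590348 140.55111123]
42 [195.29388764 135.97497401]
45 [197.25124628 132.63921764]
48 [199.32930513 129.40136798]
52 [202.27243095 125.25920967]
```

```bash
python3 -c "
from workcell import env
print(env.job_done())"
```

```text
the job is handed in; nothing more can be done
None
```

The gentle tug showed the catch was not holding the lid, so I left it untouched. I raised the lid to about 45 degrees, and the gripper still holds it there by the handle; the can and hammer were never touched.

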